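# Drift the stuck locating dowel out of a printed pillar base

## Task

A steel locating dowel is stuck in the off-centre bore of the grey printed pillar base clamped on the knock-out block. Draw the pin drift from the tool stand, feel for the bore with its tip and push the dowel right through until it drops out onto the floor of the block below, pressing gently because the print is brittle and cracks under a hard shove. Then put the drift back in the hole it came from, fully home, and leave everything else on the table alone.

Things in the scene. Friction and masses are not known exactly. Their poses are not given: they have to be found in the camera images.
- block: Knock-out block, fixed: wood and steel, 110 (its x) by 120 (its y) by 54 mm high; a tunnel runs through it along its x, its floor 24 mm above the table. On its top plate stands a grey printed pillar base (octagonal drum 44 mm across, flat top 84 mm above the table), held by two strap clamps with wing nuts at its +y and -y sides (up to 80 mm high). Origin: centre of the block's underside; z up.
- bore_mark (a point): Centre of the block, at the height of the print's flat top (84 mm above the table): NOT the bore itself. The bore is 4.5 mm off the print's centre; the print is clamped any way round, so the bore may lie in any direction from this point, and up to 0.8 mm off centre along the block's x. Bore: vertical, 10 mm diameter, 1 mm chamfer, 30 mm long, open below into the tunnel; flat face round it.
- dowel (a joint): How far the stuck steel dowel (9.6 mm diameter, 24 mm long) has moved down, in m. At 0 its top is 4 mm below the print's flat top (80 mm above the table). It is a tight fit: sliding it takes a steady 7 to 14 N. At about 0.022 it comes free and drops the rest of the way; at 0.032 it stands on the tunnel floor, clear of the print, its top 48 mm above the table.
- stand: Tool stand, fixed: wooden block 56 (its x) by 164 (its y) by 56 mm high, three vertical 12 mm through holes in a row along its y, at y = -50, 0 and 50 mm. It holds the drift, the awl and the screwdriver, one in each hole, in any order. Origin: centre of its underside; z up.
- drift_grip (a point): The steel pin drift's grip point, on its axis, 24 mm above its collar, 78 mm above its tip, 36 mm below its top. Drift: 114 mm long, 0.11 kg; a plain round shank 8 mm in diameter and 48 mm long, a collar 20 mm across and 6 mm thick that rests on top of the stand, an octagonal handle 14 mm across flats and 60 mm long. z points from tip to handle; flats face every 45 degrees from its x axis.
- drift_tip (a point): Centre of the flat lower end of the drift's shank.
- awl: Scratch awl in the stand: pear-shaped dark wooden handle 30 mm across, brass ferrule, its top about 110 mm above the table. Leave it. Origin: lower end of its shaft.
- screwdriver: Hobby screwdriver in the stand: thick grey handle 22 mm across with a black neck, its top about 124 mm above the table. Leave it. Origin: lower end of its shaft.
- figure1: Game figure, 43 mm tall on a round 32 mm base. Leave it. Origin: centre of the underside.
- figure2: Game figure as figure1. Leave it.
- figure3: Game figure as figure1. Leave it.
- tape_measure: Blue tape measure, 62 x 34 x 60 mm. Leave it. Origin: centre of the underside.
- paint_pot: Small paint pot, 34 mm across, 45 mm tall. Leave it. Origin: centre of the underside.

How it is judged (in metres and radians):
On the way, in this order (a step that is already met when the one before it is completed fails the run):
1. the drift is drawn out of the stand: its tip is more than 80 mm above the table (height (world z) of drift_tip above 0.08 m), for 0.05 s.
2. the drift's tip is in the bore, more than 3 mm below the print's top (height (world z) of drift_tip below 0.081 m and horizontal distance between drift_tip and bore_mark below 0.01 m and angle between drift_tip's own z axis and vertical below 0.15 rad), for 0.05 s.
3. the dowel has come free and dropped, with the drift still in the bore (value of joint dowel above 0.029 m and height (world z) of drift_tip below 0.075 m and horizontal distance between drift_tip and bore_mark below 0.01 m), for 0.05 s.
At the end, for the whole second after the job is handed in: The dowel stands on the tunnel floor (moved down at least 29 mm), and the drift is back upright in its own hole, collar down on the stand, within 4 mm of where it started, released and at rest (value of joint dowel above 0.029 m and distance of drift_grip from where it was at the start of the episode below 0.004 m and angle between drift_tip's own z axis and vertical below 0.06 rad and linear speed of drift below 0.02 m/s); the robot touches nothing.
It fails at once if the drift presses on the block, the print or the dowel with more than 35 N (the print cracks) (contact force between drift and block above 35 N).
It fails at once if the arm or fingers press on the block or print with more than 20 N (contact force between any of the arm, the fingers and block above 20 N).
It fails at once if another tool, a figure, the tape measure or the paint pot is moved by more than 15 mm (distance of any of awl, screwdriver, figure1, figure2, figure3, tape_measure, paint_pot from where it was at the start of the episode above 0.015 m).
It also fails if it takes over 72 s, if anything falls off the work surface, if the arm or the gripper's body presses on something with over 40 N, if the wrist force passes 120 N, or if a joint passes its speed limit or range.

## Robot

A 6-joint arm with a two-finger parallel gripper is mounted at the origin on the work surface. World frame = base frame: x ahead of the robot, y to its left, z up, the work surface at z = 0. Lengths are in m, angles in degrees, forces in N, time in s.
With the tool pointing down it reaches from about 0.375 to 0.9 m from the base axis. Payload 3.1 kg.
Tool frame: the origin (TCP) lies at the very end of the fingers, on their centre line; the grasp point (between the pads) lies 19 mm behind it (grasp_offset is the distance from the TCP to the grasp point, in m); z points along the fingers, y is the direction in which the jaws open and shut (so a half turn about z gives the same grasp; the last joint's range is limited). The gripper opens to 87 mm and grips with 3 to 60 N. Pads are 19 mm wide; open, the fingers measure 117 mm over their backs; the gripper's body (75 mm by 190 mm) begins 51 mm behind the grasp point.
Start: joints at [55.548, 30.224, 82.088, -0, 67.689, -10.227], TCP at [0.256, 0.57, 0.189] pointing down, gripper open.
Joint ranges: [-176.69, 176.69], [-43.24, 126.21], [12.49, 139.97], [-82, 262], [0, 151.66], [-163.58, 163.58]. Speed limits (degrees/s): [159.86, 159.86, 180, 180, 180, 180].

## Interface

Orientations are given as a 3x3 rotation matrix whose columns are the frame's x, y, z axes.
In Python, from rig import * gives the robot as it stands. The module is installed in compiled form; this text tells all that it offers.
- The arm moves only by the tool play_rows, never from a script. Its argument "plan" is a list that holds one entry, the list of rows, each a list of 7 numbers: the shift along the world's x, y, z each as a share of 5 cm, from -1 to 1, then the turn, a rotation vector about the world's x, y, z each as a share of pi rad, from -1 to 1, then the gripper's target within -1 to 1 (fully open at 1, half-way at 0, shut at -1). A call has 1 to 12 rows; each row shifts and turns the commanded pose from where the row before left it; what a row does not reach is not made up. A row lasts 1/10 s, in which the tool goes at most 50 mm and 8.59 degrees, less where a joint would pass 70% of its speed; a pose out of reach is approached as far as the arm can. A call with a number of a shift or a turn outside -1 to 1 is refused whole. A call with a gripper value outside its range is refused whole. The fingers move at their own pace and stop on an object; the grip force is fixed at half the most. Time passes only in rows, so rows that do not move let the fingers close. It gives the time, the measured TCP pose, the force and the opening at its end, in the units of the state.
- read_state(): the state, without advancing time (a new reading comes with each control period).
- capture(name): name is "scene" or "top" or "wrist"; returns the picture (420x560x3 uint8, red, green, blue); there is no depth.
- camera_params(name): a dict with "intrinsics" (3x3 intrinsics, pixels), "R" (3x3) and "t" (3): a world point X has camera coordinates R X + t; the wrist camera has in their place "mount" (4x4, takes a point from camera to tool coordinates, whose origin is the TCP and whose axes are the flange's). Camera axes: x right, y down, z forward; pixel columns grow to the right and rows downward; lengths in m; the calibration is good to about 2 mm. The wrist camera is an equidistant fisheye: a pixel r from the principal point sees the ray r / f radians off the axis. A picture is of the moment at which its call begins: read the wrist's pose just before it. camera_params takes no time and is no camera call.
- hand_in(): hands the job in, once; it reports no verdict.
The state is a dict: "time_s": time; "joint_positions": joint angles; "qvel": joint speeds; "tau": joint torques, N m; "position": TCP position; "tcp_rot": TCP orientation; "force": force on the tool from outside, world axes, zero at the start; "moment": the same for the moment, N m; "opening": opening from 0.0 (shut) to 1.0 (fully open).
Only numpy, scipy, OpenCV 4.12 (cv2) and the standard library are available. Lean on these libraries where they do the work, as an engineer would, in place of code of your own. Each camera call takes 0.05 s, during which the arm holds its last target. There are 200 camera calls.

## Working session

There is one attempt and no reset: what is moved stays moved. The work goes in short steps, Python scripts to look and compute and a tool call to move; the robot and the scene stay as the last step left them, time stands still between calls to the robot, and variables do not carry over. Pictures are saved under pics/ and viewed, about 8 in all and at most 12, crops included, and the job is handed in when it is done.

Besides the shell and the picture viewer there is one more tool, called after "Call:" as name(argument=value, ...) on one line, values as JSON. play_rows: Moves the arm, as the interface text tells. Its arguments: {"type":"object","properties":{"plan":{"type":"array"}},"required":["plan"]}

```bash
mkdir -p pics
python3 - <<'E'
from rig import *
import cv2
s=read_state();print({k:s[k] for k in('time_s','position','tcp_rot','force','opening')})
for n in('scene','top','wrist'):
    print(n,camera_params(n))
a=capture('scene');b=capture('top')
for n,i in(('scene',a),('top',b)):
    cv2.imwrite(f'pics/{n}0.png',cv2.resize(i[:,:,::-1],(800,600),interpolation=cv2.INTER_CUBIC)); cv2.imwrite(f'pics/raw_{n}.png',i[:,:,::-1])
E
```

```text
{'time_s': 0.0, 'position': array([0.2559631 , 0.56931051, 0.18757399]), 'tcp_rot': array([[-9.11929656e-01,  4.10344701e-01, -1.23642481e-03],
       [ 4.10346365e-01,  9.11928040e-01, -1.76355079e-03],
       [ 4.03866730e-04, -2.11559669e-03, -9.99997681e-01]]), 'force': array([ 0.83334098,  0.09709835, -0.20795294]), 'opening': 0.9998337031986626}
scene {'intrinsics': array([[449.98354721,   0.        , 280.92644822],
       [  0.        , 449.98354721, 206.95236616],
       [  0.        ,   0.        ,   1.        ]]), 'R': array([[ 0.43936257,  0.89829949,  0.0043084 ],
       [ 0.63015792, -0.30478808, -0.7141465 ],
       [-0.64020428,  0.31648422, -0.69998301]]), 't': array([-0.28568269, -0.31662168,  1.16281271])}
top {'intrinsics': array([[499.46730166,   0.        , 284.25432362],
       [  0.        , 499.46730166, 212.15562532],
       [  0.        ,   0.        ,   1.        ]]), 'R': array([[-6.20501794e-03, -9.99979256e-01, -1.72770639e-03],
       [-9.77329110e-01,  6.43010932e-03, -2.11628126e-01],
       [ 2.11634846e-01,  3.75381426e-04, -9.77348736e-01]]), 't': array([0.02989867, 0.60755915, 0.93577854])}
wrist {'intrinsics': array([[325.1922621,   0.       , 284.5242793],
       [  0.       , 325.1922621, 203.9993877],
       [  0.       ,   0.       ,   1.       ]]), 'mount': array([[-2.54177556e-04, -9.68411202e-01, -2.49358537e-01,
         6.76185054e-02],
       [ 9.99999903e-01, -3.35756599e-04,  2.84621979e-04,
        -1.47084810e-04],
       [-3.59354887e-04, -2.49358440e-01,  9.68411193e-01,
        -1.95995614e-01],
       [ 0.00000000e+00,  0.00000000e+00,  0.00000000e+00,
         1.00000000e+00]])}
```

View pics/scene0.png

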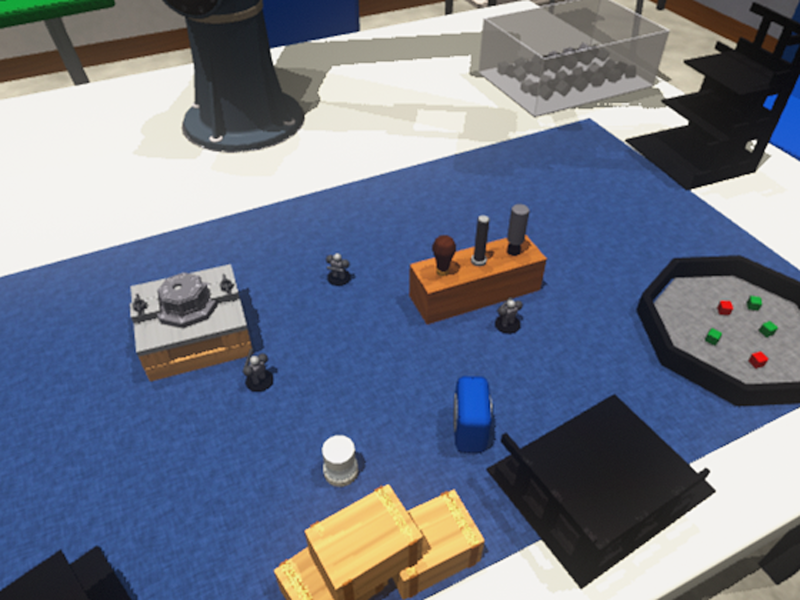

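View pics/top0.png

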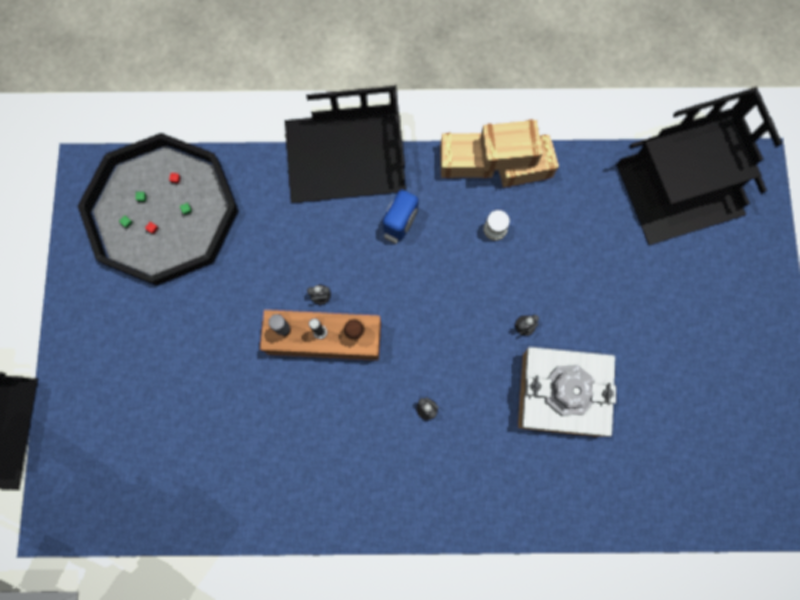

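The drift is the slim black handle with a steel collar, in the middle hole at top-view pixel (317,327). The block is at about (570,391), with the bore a dark dot near (576,391). Next I convert these to positions.

```bash
cat > h.py <<'E'
from rig import *
import numpy as np, cv2
def ray(n,u,v):
    """origin, direction in world (fixed cams); pixels raw"""
    p=camera_params(n);K=p['intrinsics'];R=p['R'];t=p['t']
    d=R.T@np.array([(u-K[0,2])/K[0,0],(v-K[1,2])/K[1,1],1.]);return -R.T@t,d
def wray(u,v,pos,rot):
    p=camera_params('wrist');K=p['intrinsics'];M=p['mount']
    x=np.array([(u-K[0,2]),(v-K[1,2])]);r=np.hypot(*x);a=r/K[0,0]
    d=np.array([*(np.sin(a)*x/max(r,1e-9)),np.cos(a)])
    return pos+rot@M[:3,3], rot@M[:3,:3]@d
def at(o,d,z): return o+d*(z-o[2])/d[2]
E
python3 - <<'E'
from h import *
f=1/1.42857
for l,u,v,z in [('st',264,311,.056),('st',380,314,.056),('st',379,357,.056),('st',261,353,.056),('drift top',316,325,.116),('awl',354,328,.1),('scr',277,323,.124),('bl',526,349,.054),('bl',615,354,.054),('bl',612,435,.054),('bl',521,430,.054),('print',572,390,.084),('bore',576,391,.084),('fig',317,294,.02),('fig',427,408,.02),('fig',526,324,.02),('tape',400,217,.06)]:
    print('top',l,at(*ray('top',u*f,v*f),z).round(4))
for l,u,v,z in [('drift top',483,219,.116),('print',184,285,.084),('st',410,267,.056),('st',428,295,.056),('st',545,264,.056),('bl',131,286,.054),('bl',233,266,.054),('bl',248,332,.054),('bl',139,350,.054)]:
    print('scene',l,at(*ray('scene',u*f,v*f),z).round(4))
E
```

```text
top st [0.5996 0.2268 0.056 ]
top st [0.5942 0.0629 0.056 ]
top st [0.5331 0.0642 0.056 ]
top st [0.5398 0.2288 0.056 ]
top drift top [0.5679 0.1452 0.116 ]
top awl [0.5664 0.0961 0.1   ]
top scr [0.5694 0.1953 0.124 ]
top bl [ 0.5433 -0.1413  0.054 ]
top bl [ 0.5355 -0.2652  0.054 ]
top bl [ 0.4243 -0.2536  0.054 ]
top bl [ 0.4318 -0.1298  0.054 ]
top print [ 0.483  -0.1955  0.084 ]
top bore [ 0.4817 -0.2008  0.084 ]
top fig [0.632 0.157 0.02 ]
top fig [ 0.4647 -0.0028  0.02  ]
top fig [ 0.5851 -0.1486  0.02  ]
top tape [0.7364 0.034  0.06  ]
scene drift top [0.5616 0.1517 0.116 ]
scene print [ 0.4842 -0.1948  0.084 ]
scene st [0.541  0.0651 0.056 ]
scene st [0.5947 0.0621 0.056 ]
scene st [0.6094 0.2195 0.056 ]
scene bl [ 0.4234 -0.2518  0.054 ]
scene bl [ 0.4414 -0.1316  0.054 ]
scene bl [ 0.5575 -0.1465  0.054 ]
scene bl [ 0.5315 -0.2611  0.054 ]
```

Call:
play_rows(plan=[[[0.518, -0.705, 0, 0, 0, -0.0314, 1], [0.518, -0.705, 0, 0, 0, -0.0314, 1], [0.518, -0.705, 0, 0, 0, -0.0314, 1], [0.518, -0.705, 0, 0, 0, -0.0314, 1], [0.518, -0.705, 0, 0, 0, -0.0314, 1], [0.518, -0.705, 0, 0, 0, -0.0314, 1], [0.518, -0.705, 0, 0, 0, -0.0314, 1], [0.518, -0.705, 0, 0, 0, -0.0314, 1], [0.518, -0.705, 0, 0, 0, -0.0314, 1], [0.518, -0.705, 0, 0, 0, -0.0314, 1], [0.518, -0.705, 0, 0, 0, -0.0314, 1], [0.518, -0.705, 0, 0, 0, -0.0314, 1]]])

```text
time_s: 1.3
position: [0.5677, 0.1453, 0.1882]
tcp_rot: [[0.04, 0.999, -0.001], [0.999, -0.04, 0.0], [0.0, -0.001, -1.0]]
force: [-0.1, 1.2, 0.2]
opening: 0.998
```

Call:
play_rows(plan=[[[0, 0, 0, 0, 0, 0, 1], [0, 0, 0, 0, 0, 0, 1]]])

```text
time_s: 1.5
position: [0.5671, 0.146, 0.1879]
tcp_rot: [[0.038, 0.999, -0.002], [0.999, -0.038, 0.0], [0.0, -0.002, -1.0]]
force: [0.6, 0.2, -0.2]
opening: 0.993
```

Run:
```python
from h import *
s=read_state();print(s['time_s'],s['position'],s['tcp_rot'].round(4),s['force'])
i=capture('wrist')
cv2.imwrite('pics/w1.png',cv2.resize(i[:,:,::-1],(800,600),interpolation=cv2.INTER_CUBIC))
```

```text
1.5 [0.56706536 0.14603079 0.18787326] [[ 3.760e-02  9.993e-01 -1.700e-03]
 [ 9.993e-01 -3.760e-02  4.000e-04]
 [ 3.000e-04 -1.800e-03 -1.000e+00]] [ 0.57939315  0.1707014  -0.20988784]
```

View pics/w1.png

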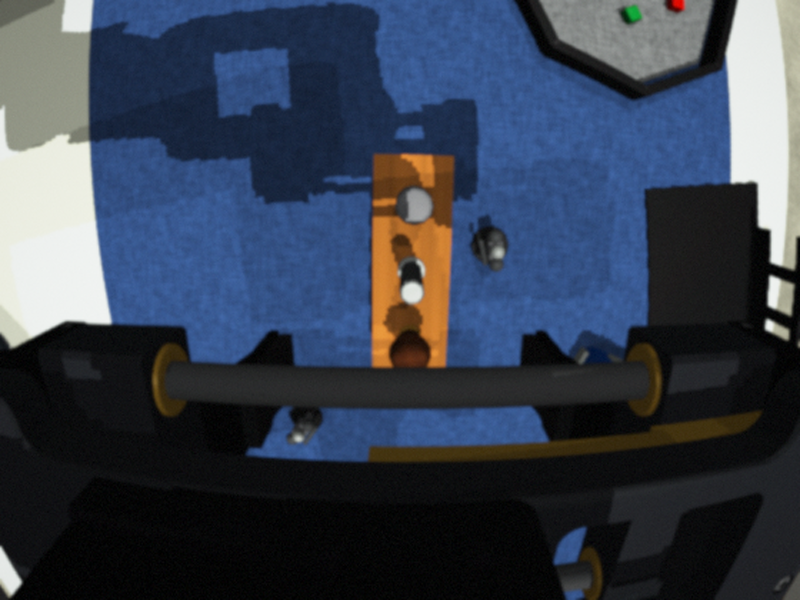

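The wrist view shows the drift's top at (412,291), its collar around (411,268), the screwdriver at (414,205) and the awl at (410,350).

Run:
```python
from h import *
s=read_state();f=.7
for l,u,v,z in [('top',412,291,.116),('collar',411,268,.062),('scr',414,204,.124),('st',374,154,.056),('st',454,156,.056),('awl',410,352,.1)]:
    print(l,at(*wray(u*f,v*f,s['position'],s['tcp_rot']),z).round(4))
```

```text
top [0.5695 0.1459 0.116 ]
collar [0.5694 0.1489 0.062 ]
scr [0.5723 0.1979 0.124 ]
st [0.5465 0.2301 0.056 ]
st [0.6023 0.2268 0.056 ]
awl [0.5669 0.1005 0.1   ]
```

Call:
play_rows(plan=[[[0.048, 0, -0.5, 0, 0, 0, 1], [0, 0, -0.6, 0, 0, 0, 1], [0, 0, -0.6, 0, 0, 0, 1], [0, 0, -0.5, 0, 0, 0, 1], [0, 0, -0.26, 0, 0, 0, 1], [0, 0, 0, 0, 0, 0, 1]]])

```text
time_s: 2.15
position: [0.5672, 0.1481, 0.0638]
tcp_rot: [[0.034, 0.999, -0.005], [0.999, -0.034, -0.0], [-0.0, -0.005, -1.0]]
force: [0.6, -0.7, 0.5]
opening: 0.997
```

Call:
play_rows(plan=[[[0, 0, 0, 0, 0, 0, -1], [0, 0, 0, 0, 0, 0, -1], [0, 0, 0, 0, 0, 0, -1], [0, 0, 0, 0, 0, 0, -1], [0, 0, 0, 0, 0, 0, -1], [0, 0, 0, 0, 0, 0, -1], [0, 0, 0, 0, 0, 0, -1], [0, 0, 0, 0, 0, 0, -1]]])

```text
time_s: 2.95
position: [0.5696, 0.1469, 0.0655]
tcp_rot: [[0.036, 0.999, -0.0], [0.999, -0.036, -0.0], [-0.0, -0.0, -1.0]]
force: [-0.3, -0.2, 0.4]
opening: 0.355
```

Call:
play_rows(plan=[[[0, 0, 0, 0, 0, 0, -1], [0, 0, 0, 0, 0, 0, -1], [0, 0, 0, 0, 0, 0, -1], [0, 0, 0, 0, 0, 0, -1], [0, 0, 0, 0, 0, 0, -1], [0, 0, 0, 0, 0, 0, -1]]])

```text
time_s: 3.55
position: [0.5696, 0.1469, 0.0655]
tcp_rot: [[0.036, 0.999, -0.0], [0.999, -0.036, -0.0], [-0.0, -0.0, -1.0]]
force: [0.4, 0.1, -1.3]
opening: 0.154
```

Run:
```python
from h import *
s=read_state();print(s['time_s'],s['position'],s['tcp_rot'].round(4),s['force'],s['moment'],s['opening']*87)
```

```text
3.55 [0.56958398 0.14694342 0.0654777 ] [[ 3.570e-02  9.994e-01 -1.000e-04]
 [ 9.994e-01 -3.570e-02 -0.000e+00]
 [-0.000e+00 -1.000e-04 -1.000e+00]] [ 0.39390975  0.13254237 -1.26327767] [-0.10932552  0.00200339 -0.00528366] 13.423936539964647
```

Call:
play_rows(plan=[[[0, 0, 0.1, 0, 0, 0, -1], [0, 0, 0.2, 0, 0, 0, -1], [0, 0, 0.4, 0, 0, 0, -1], [0, 0, 0.4, 0, 0, 0, -1], [0, 0, 0.5, 0, 0, 0, -1], [0, 0, 0.5, 0, 0, 0, -1], [0, 0, 0.5, 0, 0, 0, -1], [0, 0, 0, 0, 0, 0, -1]]])

```text
time_s: 4.35
position: [0.5726, 0.1473, 0.2002]
tcp_rot: [[0.036, 0.999, 0.009], [0.999, -0.036, 0.001], [0.001, 0.009, -1.0]]
force: [1.0, 0.4, -1.0]
opening: 0.155
```

Call:
play_rows(plan=[[[-0.08, -0.34, 0, 0, 0, 0, -1], [-0.16, -0.68, 0, 0, 0, 0, -1], [-0.18, -0.76, 0, 0, 0, 0, -1], [-0.18, -0.76, 0, 0, 0, 0, -1], [-0.18, -0.76, 0, 0, 0, 0, -1], [-0.18, -0.76, 0, 0, 0, 0, -1], [-0.18, -0.76, 0, 0, 0, 0, -1], [-0.18, -0.76, 0, 0, 0, 0, -1], [-0.18, -0.76, 0, 0, 0, 0, -1], [-0.16, -0.68, 0, 0, 0, 0, -1], [-0.08, -0.42, -0.3, 0, 0, 0, -1], [0, 0, -0.2, 0, 0, 0, -1]]])

```text
time_s: 5.55
position: [0.4806, -0.228, 0.1689]
tcp_rot: [[0.04, 0.999, -0.002], [0.999, -0.04, 0.0], [0.0, -0.002, -1.0]]
force: [0.3, 0.3, -1.6]
opening: 0.154
```

Call:
play_rows(plan=[[[0, 0, 0, 0, 0, 0, -1], [0, 0, 0, 0, 0, 0, -1], [0, 0, 0, 0, 0, 0, -1]]])

```text
time_s: 5.85
position: [0.4827, -0.224, 0.1707]
tcp_rot: [[0.034, 0.999, -0.0], [0.999, -0.034, 0.0], [0.0, -0.0, -1.0]]
force: [-1.3, 0.1, -1.0]
opening: 0.155
```

Run:
```python
from h import *
s=read_state();print(s['time_s'],s['position'],s['tcp_rot'].round(4),s['force'],s['moment'],s['opening']*87)
i=capture('wrist')
cv2.imwrite('pics/raw_w2.png',i[:,:,::-1])
cv2.imwrite('pics/w2.png',cv2.resize(i[120:270,180:380,::-1],(800,600),interpolation=cv2.INTER_CUBIC))
```

```text
5.85 [ 0.48269856 -0.22398474  0.17066606] [[ 3.420e-02  9.994e-01 -1.000e-04]
 [ 9.994e-01 -3.420e-02  3.000e-04]
 [ 3.000e-04 -2.000e-04 -1.000e+00]] [-1.27696392  0.11910964 -0.97323274] [-0.06747976  0.01990345  0.02694853] 13.51576294350357
```

View pics/w2.png

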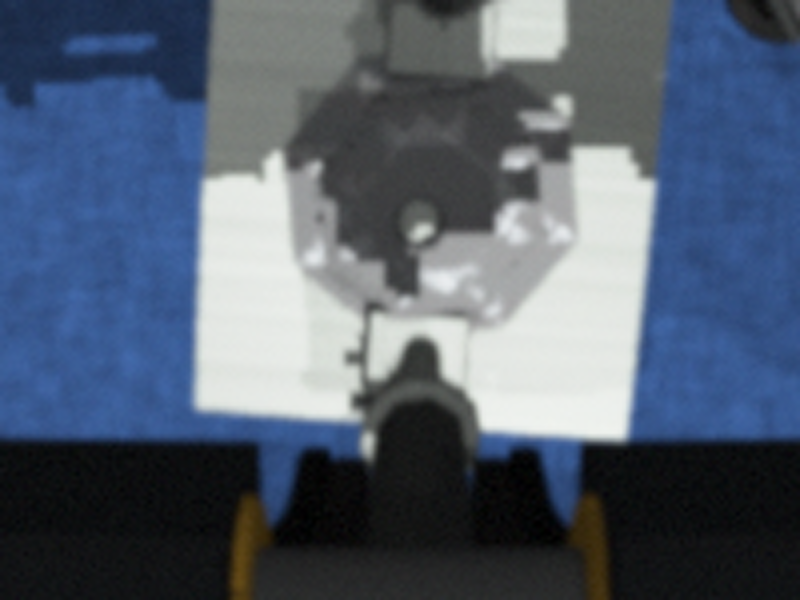

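The bore is at crop (419,222), raw (284.8,175.5). The tip's far edge is at crop (422,338), so its centre is near (422,354), raw (285.5,208.5).

Run:
```python
from h import *
s=read_state();P,R=s['position'],s['tcp_rot']
b=at(*wray(180+419/4,120+222/4,P,R),.084);t=at(*wray(180+422/4,120+354/4,P,R),P[2]-.0575)
print('bore',b,'tip',t,'tip-TCP',t-P,'go',b-t)
for l,u,v,z in [('collar',422,415,P[2]-.0035-.006),('bl',207,0,.054),('bl',195,410,.054),('bl',630,440,.054),('bl',657,180,.054),('c',367,310,.084),('drumL',288,185,.084),('drumR',577,215,.084)]:print(l,at(*wray(180+u/4,120+v/4,P,R),z))
```

```text
bore [ 0.48403961 -0.20337481  0.084     ] tip [ 0.48384342 -0.22548509  0.11342847] tip-TCP [ 0.00092002 -0.00136259 -0.0575    ] go [ 0.00019619  0.02211029 -0.02942847]
collar [ 0.48374816 -0.22292072  0.16142847]
bl [ 0.43495819 -0.1520464   0.054     ]
bl [ 0.42522222 -0.25447124  0.054     ]
bl [ 0.53609018 -0.26638392  0.054     ]
bl [ 0.54251872 -0.19958896  0.054     ]
c [ 0.47174081 -0.22287547  0.084     ]
drumL [ 0.45556033 -0.19404495  0.084     ]
drumR [ 0.51900333 -0.20288259  0.084     ]
```

Call:
play_rows(plan=[[[0, 0.22, 0, 0, 0, 0, -1], [0, 0.22, -0.1, 0, 0, 0, -1], [0, 0, -0.2, 0, 0, 0, -1], [0, 0, -0.13, 0, 0, 0, -1], [0, 0, 0, 0, 0, 0, -1], [0, 0, 0, 0, 0, 0, -1], [0, 0, 0, 0, 0, 0, -1]]])

```text
time_s: 6.6
position: [0.4828, -0.2035, 0.1491]
tcp_rot: [[0.036, 0.999, 0.0], [0.999, -0.036, -0.0], [-0.0, 0.0, -1.0]]
force: [0.0, -0.0, -0.1]
opening: 0.152
```

Run:
```python
from h import *
s=read_state();print(s['time_s'],s['position'],s['tcp_rot'].round(4),s['force'],s['moment'],s['opening']*87)
i=capture('wrist')
cv2.imwrite('pics/w3.png',cv2.resize(i[145:245,215:345,::-1],(780,600),interpolation=cv2.INTER_CUBIC))
i=capture('scene')
x,y=110,180
cv2.imwrite('pics/s3.png',cv2.resize(i[150:240,70:190,::-1],(800,600),interpolation=cv2.INTER_CUBIC))
```

```text
6.6 [ 0.48282963 -0.2034833   0.14910025] [[ 3.620e-02  9.993e-01  3.000e-04]
 [ 9.993e-01 -3.620e-02 -3.000e-04]
 [-3.000e-04  4.000e-04 -1.000e+00]] [ 0.01851268 -0.02952121 -0.13624974] [-0.0937534   0.0237635  -0.01794679] 13.208685813911302
```

View pics/w3.png

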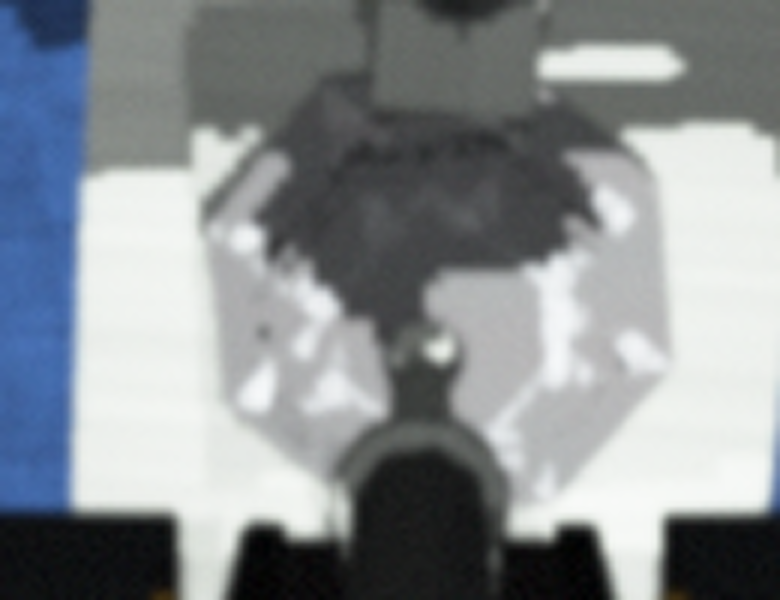

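View pics/s3.png

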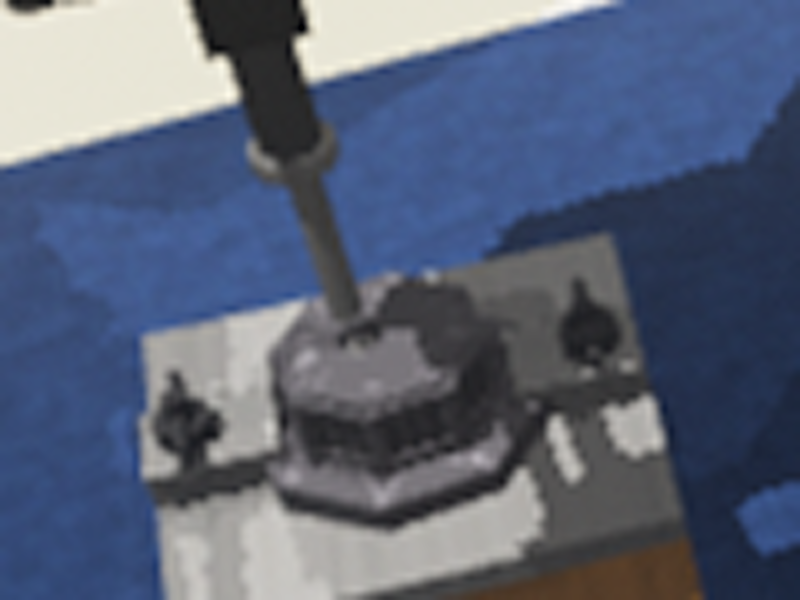

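In the wrist view the bore (centre about (428,358)) is still ahead of the tip (far edge row about 363). In the scene view the tip (345,315) is left of the bore (365,332). I'll work out the correction from both.

Run:
```python
from h import *
s=read_state();P,R=s['position'],s['tcp_rot'];zt=P[2]-.0575
b=at(*wray(215+428/6,145+358/6,P,R),.084);t=at(*wray(215+421/6,145+393/6,P,R),zt)
print('wrist',b,t,b-t)
k=6.6667
b=at(*ray('scene',70+364/k,150+332/k),.084);t=at(*ray('scene',70+345/k,150+313/k),zt)
print('scene',b,t,b-t)
b=at(*ray('top',576/1.42857,391/1.42857),.084);print(b)
i=capture('scene');i=capture('top');print()
cv2.imwrite('pics/t4.png',i[:,:,::-1])
```

```text
wrist [ 0.48451769 -0.20369375  0.084     ] [ 0.48342421 -0.20651973  0.09175442] [ 0.00109348  0.00282598 -0.00775442]
scene [ 0.48191154 -0.20111271  0.084     ] [ 0.48222573 -0.20389951  0.09175442] [-0.00031418  0.0027868  -0.00775442]
[ 0.48166844 -0.20079817  0.084     ]
```

Call:
play_rows(plan=[[[0.008, 0.056, 0, 0, 0, 0, -1], [0, 0, -0.04, 0, 0, 0, -1], [0, 0, -0.04, 0, 0, 0, -1], [0, 0, -0.04, 0, 0, 0, -1], [0, 0, -0.02, 0, 0, 0, -1], [0, 0, -0.02, 0, 0, 0, -1], [0, 0, -0.01, 0, 0, 0, -1], [0, 0, -0.01, 0, 0, 0, -1], [0, 0, 0, 0, 0, 0, -1]]])

```text
time_s: 7.7
position: [0.4834, -0.2006, 0.1407]
tcp_rot: [[0.036, 0.999, 0.001], [0.999, -0.036, -0.001], [-0.001, 0.001, -1.0]]
force: [-0.8, 0.6, 4.8]
opening: 0.16
```

Call:
play_rows(plan=[[[0, 0, -0.01, 0, 0, 0, -1], [0, 0, -0.01, 0, 0, 0, -1], [0, 0, 0, 0, 0, 0, -1]]])

```text
time_s: 8.0
position: [0.483, -0.2003, 0.1387]
tcp_rot: [[0.036, 0.999, -0.0], [0.999, -0.036, -0.0], [-0.0, -0.0, -1.0]]
force: [-0.4, -1.3, -0.5]
opening: 0.155
```

Run:
```python
from h import *
s=read_state();print(s['time_s'],s['position'],s['tcp_rot'].round(4),s['force'],s['moment'],s['opening']*87)
i=capture('wrist')
cv2.imwrite('pics/w5.png',np.hstack([cv2.resize(i[155:225,245:315,::-1],(400,400),interpolation=cv2.INTER_CUBIC),cv2.resize(capture('scene')[170:220,90:140,::-1],(400,400),interpolation=cv2.INTER_CUBIC)]))
```

```text
8.0 [ 0.48296078 -0.20034411  0.1387288 ] [[ 3.570e-02  9.994e-01 -0.000e+00]
 [ 9.994e-01 -3.570e-02 -2.000e-04]
 [-2.000e-04 -0.000e+00 -1.000e+00]] [-0.37590846 -1.33691819 -0.54749553] [-0.25901046  0.03286522  0.03459425] 13.466754466694082
```

View pics/w5.png

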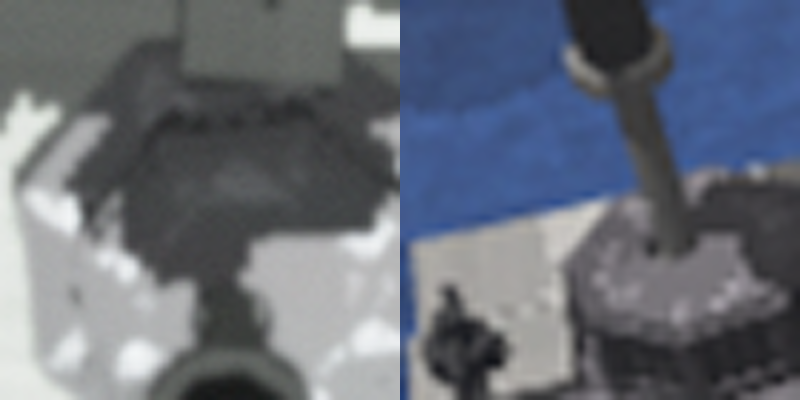

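The tip is in the bore, at z of about 0.081 with little force on it. Next I push slowly, watching the force.

Call:
play_rows(plan=[[[0, -0.006, -0.01, 0, 0, 0, -1], [0, 0, -0.01, 0, 0, 0, -1], [0, 0, -0.01, 0, 0, 0, -1], [0, 0, -0.01, 0, 0, 0, -1], [0, 0, -0.01, 0, 0, 0, -1]]])

```text
time_s: 8.6
position: [0.4833, -0.2007, 0.1369]
tcp_rot: [[0.036, 0.999, 0.001], [0.999, -0.036, -0.0], [-0.0, 0.001, -1.0]]
force: [-0.4, -0.2, 3.8]
opening: 0.154
```

Call:
play_rows(plan=[[[0, 0, -0.01, 0, 0, 0, -1], [0, 0, -0.01, 0, 0, 0, -1], [0, 0, -0.01, 0, 0, 0, -1], [0, 0, -0.01, 0, 0, 0, -1]]])

```text
time_s: 9.0
position: [0.4829, -0.2004, 0.1342]
tcp_rot: [[0.036, 0.999, -0.0], [0.999, -0.036, 0.0], [0.0, -0.0, -1.0]]
force: [-0.3, -0.7, -0.9]
opening: 0.154
```

Call:
play_rows(plan=[[[0, 0, -0.015, 0, 0, 0, -1], [0, 0, -0.015, 0, 0, 0, -1], [0, 0, -0.015, 0, 0, 0, -1], [0, 0, -0.015, 0, 0, 0, -1]]])

```text
time_s: 9.4
position: [0.4829, -0.2004, 0.1312]
tcp_rot: [[0.036, 0.999, -0.0], [0.999, -0.036, 0.0], [0.0, -0.0, -1.0]]
force: [0.0, -0.4, -0.8]
opening: 0.16
```

Call:
play_rows(plan=[[[0, 0, -0.015, 0, 0, 0, -1], [0, 0, -0.015, 0, 0, 0, -1]]])

```text
time_s: 9.6
position: [0.4829, -0.2005, 0.1298]
tcp_rot: [[0.036, 0.999, -0.0], [0.999, -0.036, 0.0], [0.0, -0.0, -1.0]]
force: [0.7, -0.9, 0.1]
opening: 0.153
```

Call:
play_rows(plan=[[[0, 0, -0.015, 0, 0, 0, -1]]])

```text
time_s: 9.7
position: [0.4829, -0.2005, 0.1291]
tcp_rot: [[0.036, 0.999, -0.0], [0.999, -0.036, 0.0], [0.0, -0.0, -1.0]]
force: [-0.1, -1.5, -1.1]
opening: 0.159
```

Call:
play_rows(plan=[[[0, 0, -0.015, 0, 0, 0, -1]]])

```text
time_s: 9.8
position: [0.483, -0.2005, 0.1284]
tcp_rot: [[0.036, 0.999, -0.0], [0.999, -0.036, 0.0], [0.0, -0.0, -1.0]]
force: [0.4, -0.7, -0.3]
opening: 0.157
```

Almost no push force shows, so I check by eye.

Run:
```python
from h import *
s=read_state();print(s['time_s'],s['position'],s['force'],s['moment'],s['tau'],s['opening']*87)
cv2.imwrite('pics/w6.png',np.hstack([cv2.resize(capture('wrist')[155:225,245:315,::-1],(400,400),interpolation=cv2.INTER_CUBIC),cv2.resize(capture('scene')[150:220,80:150,::-1],(400,400),interpolation=cv2.INTER_CUBIC)]))
```

```text
9.8 [ 0.48295309 -0.20051699  0.12841443] [ 0.37387184 -0.7405867  -0.31198196] [-0.23025143  0.01321058  0.0248862 ] [ 3.22559522e-01 -3.72518635e+01 -1.30568987e+01  1.96453552e-01
  2.73848148e-01 -2.35813168e-04] 13.641046724160702
```

View pics/w6.png

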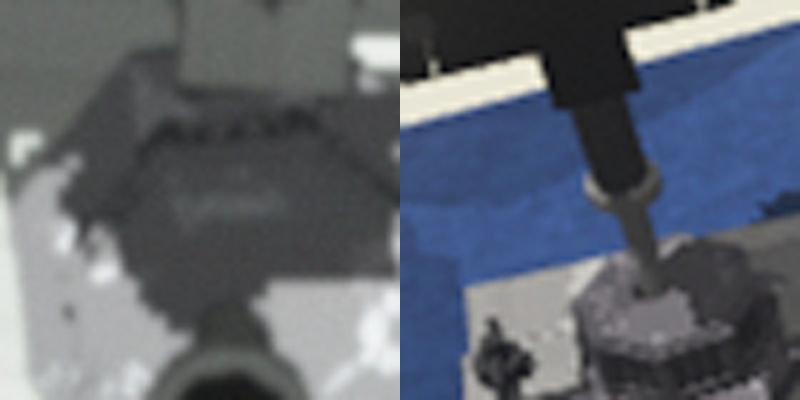

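The drift has moved with the hand and is about 13 mm into the bore, with low force. I'll keep pushing gently.

Call:
play_rows(plan=[[[0, 0, -0.015, 0, 0, 0, -1], [0, 0, -0.015, 0, 0, 0, -1], [0, 0, -0.015, 0, 0, 0, -1], [0, 0, -0.015, 0, 0, 0, -1], [0, 0, -0.015, 0, 0, 0, -1]]])

```text
time_s: 10.4
position: [0.483, -0.2005, 0.1247]
tcp_rot: [[0.036, 0.999, -0.0], [0.999, -0.036, 0.0], [0.0, -0.0, -1.0]]
force: [-0.3, -0.8, -0.4]
opening: 0.152
```

Call:
play_rows(plan=[[[0, 0, -0.015, 0, 0, 0, -1], [0, 0, -0.015, 0, 0, 0, -1], [0, 0, -0.015, 0, 0, 0, -1]]])

```text
time_s: 10.7
position: [0.483, -0.2005, 0.1225]
tcp_rot: [[0.036, 0.999, 0.0], [0.999, -0.036, -0.0], [-0.0, 0.0, -1.0]]
force: [0.7, -1.4, -0.3]
opening: 0.155
```

Call:
play_rows(plan=[[[0, 0, -0.015, 0, 0, 0, -1], [0, 0, -0.015, 0, 0, 0, -1], [0, 0, -0.015, 0, 0, 0, -1], [0, 0, -0.015, 0, 0, 0, -1]]])

```text
time_s: 11.1
position: [0.483, -0.2006, 0.1195]
tcp_rot: [[0.036, 0.999, 0.0], [0.999, -0.036, -0.0], [-0.0, 0.0, -1.0]]
force: [0.3, -0.7, -0.2]
opening: 0.159
```

Call:
play_rows(plan=[[[0, 0, -0.015, 0, 0, 0, -1], [0, 0, -0.015, 0, 0, 0, -1], [0, 0, -0.015, 0, 0, 0, -1], [0, 0, -0.015, 0, 0, 0, -1]]])

```text
time_s: 11.5
position: [0.483, -0.2006, 0.1165]
tcp_rot: [[0.036, 0.999, 0.0], [0.999, -0.036, -0.0], [-0.0, 0.0, -1.0]]
force: [0.6, -0.1, -0.8]
opening: 0.154
```

Call:
play_rows(plan=[[[0, 0, -0.015, 0, 0, 0, -1], [0, 0, -0.015, 0, 0, 0, -1], [0, 0, -0.015, 0, 0, 0, -1], [0, 0, -0.015, 0, 0, 0, -1]]])

```text
time_s: 11.9
position: [0.483, -0.2006, 0.1135]
tcp_rot: [[0.036, 0.999, 0.0], [0.999, -0.036, -0.0], [-0.0, 0.0, -1.0]]
force: [0.2, -0.4, -0.1]
opening: 0.152
```

Call:
play_rows(plan=[[[0, 0, -0.015, 0, 0, 0, -1], [0, 0, -0.015, 0, 0, 0, -1], [0, 0, 0, 0, 0, 0, -1], [0, 0, 0, 0, 0, 0, -1]]])

```text
time_s: 12.3
position: [0.483, -0.2005, 0.1119]
tcp_rot: [[0.036, 0.999, -0.0], [0.999, -0.036, 0.0], [0.0, -0.0, -1.0]]
force: [0.0, -0.4, -1.5]
opening: 0.155
```

Run:
```python
from h import *
s=read_state();print(s['time_s'],s['position'],s['force'],s['moment'],s['opening']*87)
a=cv2.imread('pics/raw_scene.png');b=capture('scene')[:,:,::-1]
c=lambda i:cv2.resize(i[170:270,85:185],(400,400),interpolation=cv2.INTER_CUBIC)
cv2.imwrite('pics/s7.png',np.hstack([c(a),c(b)]))
```

```text
12.3 [ 0.48295915 -0.20048977  0.11194728] [ 0.0147389  -0.37637292 -1.4889866 ] [-0.27080705 -0.04277856 -0.03020623] 13.465624000294207
```

View pics/s7.png

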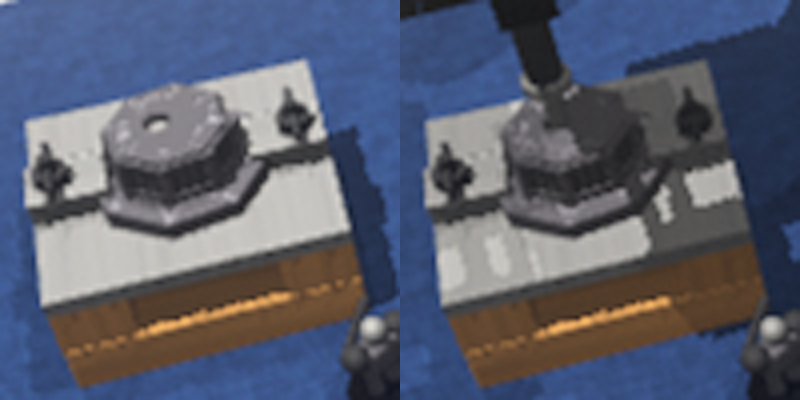

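The hand-to-collar distance looks unchanged, so the drift hasn't slipped and the dowel should be out. To confirm, I go on down gently and feel for its top at tip z of about 0.048.

Call:
play_rows(plan=[[[0, 0, -0.02, 0, 0, 0, -1], [0, 0, -0.02, 0, 0, 0, -1], [0, 0, -0.02, 0, 0, 0, -1], [0, 0, -0.02, 0, 0, 0, -1], [0, 0, 0, 0, 0, 0, -1]]])

```text
time_s: 12.85
position: [0.483, -0.2005, 0.1079]
tcp_rot: [[0.036, 0.999, -0.0], [0.999, -0.036, 0.0], [0.0, -0.0, -1.0]]
force: [0.7, -1.0, -1.5]
opening: 0.154
```

Call:
play_rows(plan=[[[0, 0, -0.01, 0, 0, 0, -1], [0, 0, -0.01, 0, 0, 0, -1], [0, 0, -0.01, 0, 0, 0, -1], [0, 0, 0, 0, 0, 0, -1]]])

```text
time_s: 13.25
position: [0.483, -0.2005, 0.1065]
tcp_rot: [[0.036, 0.999, -0.0], [0.999, -0.036, 0.0], [0.0, -0.0, -1.0]]
force: [-1.0, -1.2, -0.6]
opening: 0.157
```

Call:
play_rows(plan=[[[0, 0, -0.01, 0, 0, 0, -1], [0, 0, -0.01, 0, 0, 0, -1], [0, 0, 0, 0, 0, 0, -1]]])

```text
time_s: 13.55
position: [0.483, -0.2006, 0.1055]
tcp_rot: [[0.036, 0.999, 0.0], [0.999, -0.036, -0.0], [-0.0, 0.0, -1.0]]
force: [0.7, -0.6, -0.3]
opening: 0.153
```

Call:
play_rows(plan=[[[0, 0, -0.01, 0, 0, 0, -1], [0, 0, -0.01, 0, 0, 0, -1], [0, 0, 0, 0, 0, 0, -1]]])

```text
time_s: 13.85
position: [0.4833, -0.2008, 0.1052]
tcp_rot: [[0.036, 0.999, 0.001], [0.999, -0.036, -0.001], [-0.001, 0.001, -1.0]]
force: [-0.2, -0.6, 4.9]
opening: 0.156
```

Call:
play_rows(plan=[[[0, 0, -0.01, 0, 0, 0, -1], [0, 0, -0.01, 0, 0, 0, -1], [0, 0, 0, 0, 0, 0, -1]]])

```text
time_s: 14.15
position: [0.4837, -0.2011, 0.105]
tcp_rot: [[0.036, 0.999, 0.002], [0.999, -0.036, -0.001], [-0.001, 0.002, -1.0]]
force: [-0.4, -0.2, 9.9]
opening: 0.158
```

A firm stop at tip z of about 0.0475 confirms that the dowel stands on the tunnel floor. Now I withdraw and return.

Call:
play_rows(plan=[[[0, 0, 0.03, 0, 0, 0, -1], [0, 0, 0.1, 0, 0, 0, -1], [0, 0, 0.2, 0, 0, 0, -1], [0, 0, 0.3, 0, 0, 0, -1], [0, 0, 0.4, 0, 0, 0, -1], [0, 0, 0.4, 0, 0, 0, -1], [0, 0, 0.5, 0, 0, 0, -1], [0, 0, 0, 0, 0, 0, -1], [0, 0, 0, 0, 0, 0, -1], [0, 0, 0, 0, 0, 0, -1]]])

```text
time_s: 15.15
position: [0.482, -0.1997, 0.199]
tcp_rot: [[0.036, 0.999, -0.002], [0.999, -0.036, 0.002], [0.002, -0.002, -1.0]]
force: [-0.0, 0.2, -1.4]
opening: 0.154
```

Call:
play_rows(plan=[[[0.09, 0.35, 0, 0, 0, 0, -1], [0.18, 0.7, 0, 0, 0, 0, -1], [0.18, 0.7, 0, 0, 0, 0, -1], [0.18, 0.7, 0, 0, 0, 0, -1], [0.18, 0.7, 0, 0, 0, 0, -1], [0.18, 0.7, 0, 0, 0, 0, -1], [0.18, 0.7, 0, 0, 0, 0, -1], [0.18, 0.7, 0, 0, 0, 0, -1], [0.18, 0.7, 0, 0, 0, 0, -1], [0.18, 0.7, 0, 0, 0, 0, -1], [0.022, 0.3, 0, 0, 0, 0, -1]]])

```text
time_s: 16.25
position: [0.5693, 0.1499, 0.1984]
tcp_rot: [[0.033, 0.999, -0.002], [0.999, -0.033, 0.001], [0.001, -0.002, -1.0]]
force: [-0.2, -0.6, -2.0]
opening: 0.156
```

Call:
play_rows(plan=[[[0, 0, 0, 0, 0, 0, -1], [0, 0, 0, 0, 0, 0, -1], [0, 0, 0, 0, 0, 0, -1], [0, 0, 0, 0, 0, 0, -1]]])

```text
time_s: 16.65
position: [0.5694, 0.1455, 0.2]
tcp_rot: [[0.038, 0.999, -0.001], [0.999, -0.038, -0.0], [-0.0, -0.001, -1.0]]
force: [0.0, -0.2, -1.0]
opening: 0.156
```

Call:
play_rows(plan=[[[0, 0, -0.3, 0, 0, 0, -1], [0, 0, -0.5, 0, 0, 0, -1], [0, 0, -0.4, 0, 0, 0, -1], [0, 0, -0.2, 0, 0, 0, -1], [0, 0, -0.1, 0, 0, 0, -1], [0, 0, 0, 0, 0, 0, -1], [0, 0, 0, 0, 0, 0, -1], [0, 0, 0, 0, 0, 0, -1], [0, 0, 0, 0, 0, 0, -1]]])

```text
time_s: 17.55
position: [0.5702, 0.147, 0.1259]
tcp_rot: [[0.036, 0.999, 0.002], [0.999, -0.036, 0.0], [0.0, 0.002, -1.0]]
force: [-0.3, 0.7, -0.4]
opening: 0.159
```

Call:
play_rows(plan=[[[0, 0, -0.1, 0, 0, 0, -1], [0, 0, -0.06, 0, 0, 0, -1], [0, 0, -0.04, 0, 0, 0, -1], [0, 0, -0.04, 0, 0, 0, -1], [0, 0, -0.04, 0, 0, 0, -1], [0, 0, -0.04, 0, 0, 0, -1], [0, 0, -0.04, 0, 0, 0, -1]]])

```text
time_s: 18.25
position: [0.5697, 0.147, 0.1069]
tcp_rot: [[0.036, 0.999, 0.0], [0.999, -0.036, -0.0], [-0.0, 0.0, -1.0]]
force: [-0.4, -0.7, -1.7]
opening: 0.157
```

Call:
play_rows(plan=[[[0, 0, 0, 0, 0, 0, -1]]])

```text
time_s: 18.35
position: [0.5693, 0.1469, 0.1067]
tcp_rot: [[0.036, 0.999, -0.001], [0.999, -0.036, -0.0], [-0.0, -0.001, -1.0]]
force: [0.5, -0.0, 0.1]
opening: 0.159
```

Call:
play_rows(plan=[[[0, 0, -0.1, 0, 0, 0, -1], [0, 0, -0.14, 0, 0, 0, -1], [0, 0, -0.14, 0, 0, 0, -1], [0, 0, -0.14, 0, 0, 0, -1], [0, 0, -0.12, 0, 0, 0, -1], [0, 0, -0.06, 0, 0, 0, -1], [0, 0, -0.06, 0, 0, 0, -1], [0, 0, -0.03, 0, 0, 0, -1], [0, 0, 0, 0, 0, 0, -1], [0, 0, 0, 0, 0, 0, -1], [0, 0, 0, 0, 0, 0, -1]]])

```text
time_s: 19.45
position: [0.5699, 0.147, 0.0678]
tcp_rot: [[0.036, 0.999, 0.001], [0.999, -0.036, 0.0], [0.0, 0.001, -1.0]]
force: [-0.0, -0.3, -0.7]
opening: 0.157
```

Call:
play_rows(plan=[[[0, 0, -0.02, 0, 0, 0, -1], [0, 0, -0.015, 0, 0, 0, -1], [0, 0, -0.01, 0, 0, 0, -1], [0, 0, 0, 0, 0, 0, -1], [0, 0, 0, 0, 0, 0, -1]]])

```text
time_s: 19.95
position: [0.5697, 0.147, 0.0655]
tcp_rot: [[0.036, 0.999, 0.0], [0.999, -0.036, 0.0], [0.0, 0.0, -1.0]]
force: [-0.3, -0.2, 0.4]
opening: 0.162
```

Home height reached. Open the gripper, then retreat.

Call:
play_rows(plan=[[[0, 0, 0, 0, 0, 0, 1], [0, 0, 0, 0, 0, 0, 1], [0, 0, 0, 0, 0, 0, 1], [0, 0, 0, 0, 0, 0, 1], [0, 0, 0, 0, 0, 0, 1], [0, 0, 0, 0, 0, 0, 1], [0, 0, 0, 0, 0, 0, 1], [0, 0, 0, 0, 0, 0, 1], [0, 0, 0, 0, 0, 0, 1], [0, 0, 0, 0, 0, 0, 1], [0, 0, 0, 0, 0, 0, 1], [0, 0, 0, 0, 0, 0, 1]]])

```text
time_s: 21.15
position: [0.5696, 0.147, 0.0653]
tcp_rot: [[0.036, 0.999, -0.0], [0.999, -0.036, 0.0], [0.0, -0.0, -1.0]]
force: [0.7, 0.2, 1.5]
opening: 0.994
```

Call:
play_rows(plan=[[[0, 0, 0.2, 0, 0, 0, 1], [0, 0, 0.4, 0, 0, 0, 1], [0, 0, 0.5, 0, 0, 0, 1], [0, 0, 0.5, 0, 0, 0, 1], [0, 0, 0.5, 0, 0, 0, 1], [0, 0, 0.34, 0, 0, 0, 1], [0, 0, 0, 0, 0, 0, 1], [0, 0, 0, 0, 0, 0, 1], [0, 0, 0, 0, 0, 0, 1], [0, 0, 0, 0, 0, 0, 1]]])

```text
time_s: 22.15
position: [0.5687, 0.1469, 0.186]
tcp_rot: [[0.036, 0.999, -0.003], [0.999, -0.036, -0.0], [-0.0, -0.003, -1.0]]
force: [0.4, 0.1, -0.1]
opening: 0.998
```

Run:
```python
from h import *
s=read_state();print(s['time_s'],s['position'],s['force'],s['opening'])
i=capture('wrist')[:,:,::-1]; a=cv2.imread('pics/w1.png')
b=cv2.resize(i,(800,600),interpolation=cv2.INTER_CUBIC)
cv2.imwrite('pics/w8.png',np.hstack([x[130:430,250:650] for x in(a,b)]))
```

```text
22.15 [0.5686644  0.14687839 0.18600853] [ 0.37380228  0.11892852 -0.13477583] 0.9975908536226958
```

View pics/w8.png

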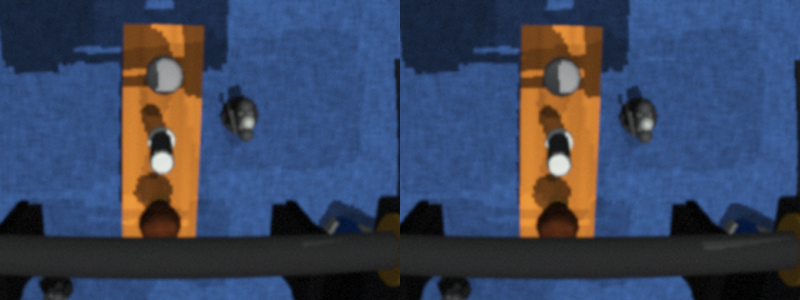

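Before and after match: the drift is upright in its own hole, and the awl, screwdriver and figures are where they were. Handing in.

```bash
python3 -c "
from rig import *
print(hand_in())"
```

```text
the job is handed in; nothing more can be done
None
```

The dowel is out on the tunnel floor, the drift is back in its own middle hole, and the job was handed in at about 22 s. `hand_in()` gave no verdict.

**What I did:** I drew the drift and found the bore using the wrist and scene cameras, correcting by about 3 mm from close up. The tip caught lightly as it went in (4.8 N). I then pushed the dowel through in steps of 0.5 to 1 mm and put the drift back.

**Last checks:**
- **Dowel:** going further down, the tip met a firm stop at about 47.5 mm, where a dowel standing on the floor should have its top at 48 mm. I could not see the dowel itself, because the tunnel interior is hidden from the scene camera.
- **Drift:** it was released at the same hand height as when I gripped it (65.5 mm). The before and after wrist pictures show it upright in the same place.
- **Other items:** the awl and screwdriver, and the two figures in that view, look unmoved. I did not check the remaining figure, the tape measure or the paint pot in a picture afterwards.

**One disagreement:** while the dowel was sliding, the wrist force at the end of each move read mostly about 0 N (3.8 N at most), not the 7 to 14 N stated. The highest reading at any time was 9.9 N, at the final stop. I checked by eye that the drift was not slipping in the fingers, and that final stop fits a dropped dowel. I cannot explain the low readings.

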